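Stir the deburring beads and rack the paddle

ROBOT

A 7-joint arm with a two-finger parallel gripper is mounted at the origin on the work surface. World frame = base frame: x ahead of the robot, y to its left, z up, the work surface at z = 0. Lengths are in m, angles in degrees, forces in N, time in s.
With the tool pointing down it reaches from about 0.425 to 0.875 m from the base axis. Payload 4.7 kg.
Tool frame: the origin (TCP) lies at the very end of the fingers, on their centre line; the grasp point (between the pads) lies 19 mm behind it; z points along the fingers, y is the line along which they close (so a half turn about z gives the same grasp; the last joint's range is limited). The gripper opens to 87 mm and grips with 3 to 60 N. Pads are 19 mm wide; open, the fingers measure 117 mm over their backs; the gripper's body (75 mm by 190 mm) begins 51 mm behind the grasp point.
Start: joints at [-73.333, 18.392, -4.016, 83.108, 1.295, 78.541, -3.26], TCP at [0.178, 0.625, 0.223] pointing down, gripper open.
Joint ranges: [-163.93, 163.93], [-17.29, 119.83], [-79.2, 71.16], [3.27, 140.29], [-89.18, 269.18], [5.43, 117.66], [-154.24, 154.24]. Speed limits (degrees/s): [147.25, 147.25, 180, 180, 180, 180, 180].

INTERFACE

Orientations are given as [roll, pitch, yaw] about the fixed x, y, z axes, in that order (R = Rz(yaw) Ry(pitch) Rx(roll)).
In Python, from cell import get_obs, read_camera, sign_off, silhouettes gives the robot as it stands.
- The arm moves only by the tool play_rows, never from a script. Its argument "steps" is a list that holds one entry, the list of rows, each a list of 7 numbers: the shift along the tool's x, y, z in m, then the turn, a rotation vector about the tool's x, y, z in rad, then the finger opening in m, from 0 to 0.087. A call has 1 to 12 rows; each row shifts and turns the commanded pose from where the row before left it, along the tool's axes as they then stand; what a row does not reach is not made up. A row lasts 1/10 s, in which the tool goes at most 50 mm and 8.59 degrees, less where a joint would pass 70% of its speed; a pose out of reach is approached as far as the arm can. A call is refused whole if a number of a shift passes 0.05 or a number of a turn 0.15, either way. A call with a gripper value outside its range is refused whole. The fingers move at their own pace and stop on an object; "force" is the grip in N (left out, the last holds). Time passes only in rows, so rows that do not move let the fingers close. It gives the time, the measured TCP pose, the force, the opening and the grip force at its end, in the units of the state.
- get_obs(): the state, without advancing time (a new reading comes with each control period).
- read_camera(name): name is "scene" or "top" or "wrist"; returns a dict with "frame" (384x512x3 uint8, red, green, blue), "intrinsics" (3x3 intrinsics, pixels), "view" (4x4, takes a point from world to camera coordinates). Camera axes: x right, y up, looking along -z (the intrinsics and any distortion apply to the point x, -y, -z); pixel columns grow to the right and rows downward; lengths in m; the calibration is good to about 2 mm. The wrist camera is an equidistant fisheye: a pixel r from the principal point sees the ray r / f radians off the axis. A picture is of the moment at which its call begins. There is no depth.
- sign_off(): hands the job in; it is judged then, once.
Trained networks look in the newest picture that a camera, given by its name, has taken for a name from the list of things; names that differ only in an ending like _2 or _b are one class to them, and where a whole thing is asked for, a point or a joint stands for the part that bears it (a point fixed in the world has none). Each returns a list of dicts, best first, with "p" (0 to 1); they miss things now and then, are a little off and sometimes report something else, mostly with a low value. They report only what shows in the picture. A call takes as long as a camera call. They do not tell look-alikes from the thing itself.
- silhouettes(camera, name): "pixels" (384x512 bool, what is visible of it) and "extent" ([left, top, right, bottom] in pixels, round what is visible of it).
The state is a dict: "time_s": time; "qpos": joint angles; "joint_velocities": joint speeds; "effort": joint torques, N m; "tool_pos": TCP position; "tool_rot": TCP orientation; "force": force on the tool from outside, world axes, zero at the start; "wrist_torque": the same for the moment, N m; "grip_width": finger opening in m; "grasp_force": force on a finger pad.
Only numpy, scipy, OpenCV 4.12 (cv2) and the standard library are available. Lean on these libraries where they do the work, as an engineer would, in place of code of your own. Each camera call takes 0.05 s, during which the arm holds its last target. There are 200 camera calls.

TASK

Take the flat paddle out of the red holder, lower its blade down among the orange beads at the side of the tumbler bowl nearest the robot, and stir at least two full turns clockwise (seen from above) round the centre cone, ending at that near side, until all the beads have been shifted about. Then slide the blade all the way down into the narrow slot of the blue drip stand, letting go only once it is fully home. Keep every bead in the bowl and leave the other things on the bench alone.

Things in the scene. Friction and masses are not known exactly. Their poses are not given: they have to be found in the camera images.
- paddle: stirring paddle, 120 g, upright in the red holder at the start. Origin: centre of the blade's bottom end; z up along it. Steel blade 30 mm wide (x), 6 mm thick (y), 0 to 106 mm above the origin (lowest 5 mm narrowed to 26 x 3.6 mm); collar 26 x 18 mm at 104 to 110 mm; yellow handle 22 (x) by 18 mm (y) from 110 to 170 mm, to grip from above
- paddle_tip (a point): centre of the bottom end of the paddle's blade (the paddle's origin)
- paddle_grip (a point): point to grip: middle of the yellow handle, 143 mm above the blade's bottom end
- bowl: grey round bowl, fixed; origin at the centre of its underside, on the bench, axes parallel to the world's. Rim: outer radius 93 mm, 65 mm high; wall 4 mm, flaring; flat floor 6 mm above the bench, inner radius 77 mm. Cone in the middle, 20 mm radius at the floor, with a brass nut (radius 8.5 mm) on top at 57 mm. The blade runs in the channel between, mid radius 48 mm
- bowl_floor (a point): centre of the bowl's floor, 6 mm above the bench
- holder: red block with a black foot (96 x 72 mm), fixed, where the paddle stands at the start; origin at the centre of its underside. Block 80 (x) x 56 (y) x 50 mm tall with a slot 34 mm (x) x 10 mm (y), 35 mm deep, its floor 15 mm above the bench
- drip_stand: blue block in a shallow steel tray (120 x 100 mm, rim 16 mm high), fixed; origin at the centre of its underside. Block 74 (x) x 46 (y) x 60 mm tall; slot in its top centre 33 mm (x) x 8.5 mm (y), 48 mm deep (floor 12 mm above the bench), mouth chamfered 2 mm. The blade fits either way round, its width along x
- drip_slot (a point): centre of the mouth of the drip stand's slot, 60 mm above the bench; x along the slot
- bead0_center (a point): centre of orange ceramic bead 0, a ball 20 mm in diameter, 12 g, slippery; eight of them lie around the bowl's floor
- bead1_center (a point): centre of orange ceramic bead 1, a ball 20 mm in diameter, 12 g, slippery; eight of them lie around the bowl's floor
- bead2_center (a point): centre of orange ceramic bead 2, a ball 20 mm in diameter, 12 g, slippery; eight of them lie around the bowl's floor
- bead3_center (a point): centre of orange ceramic bead 3, a ball 20 mm in diameter, 12 g, slippery; eight of them lie around the bowl's floor
- bead4_center (a point): centre of orange ceramic bead 4, a ball 20 mm in diameter, 12 g, slippery; eight of them lie around the bowl's floor
- bead5_center (a point): centre of orange ceramic bead 5, a ball 20 mm in diameter, 12 g, slippery; eight of them lie around the bowl's floor
- bead6_center (a point): centre of orange ceramic bead 6, a ball 20 mm in diameter, 12 g, slippery; eight of them lie around the bowl's floor
- bead7_center (a point): centre of orange ceramic bead 7, a ball 20 mm in diameter, 12 g, slippery; eight of them lie around the bowl's floor
- spray_can: bystander, leave alone: white can, 56 mm diameter, 150 mm tall; origin at the centre of its underside
- socket_big: bystander, leave alone: steel socket (short tube), 34 mm diameter, 36 mm tall; origin at the centre of its underside
- socket_small: bystander, leave alone: steel socket (short tube), 24 mm diameter, 28 mm tall; origin at the centre of its underside
- screwdriver: bystander, leave alone: screwdriver with a blue handle, lying flat; origin at the centre of its underside
- parts_box: bystander, leave alone: yellow box, 90 x 60 x 45 mm; origin at the centre of its underside
Not all that is in view belongs to the job. Several things have the shape of the bowl; the one meant has the colours described above.

How it is judged:
By the outcome, as a careful person would: the job done as asked, in the order asked, and still so for the second after the job is handed in, with the robot touching nothing.
It also fails if it takes over 72 s, if anything falls off the work surface, if the arm or the gripper's body presses on something with over 40 N, if the wrist force passes 120 N, or if a joint passes its speed limit or range.

## Working session

There is one attempt and no reset: what is moved stays moved. The work goes in short steps, Python scripts to look and compute and a tool call to move; the robot and the scene stay as the last step left them, time stands still between calls to the robot, and variables do not carry over. Pictures are saved under pics/ and viewed, at most 13 in all, crops included, and the job is handed in when it is done.

Besides the shell and the picture viewer there is one more tool, called after "Call:" by a JSON object that holds its "api" and its "payload". play_rows: Moves the arm, as the interface text tells. Its arguments: {"type":"object","properties":{"steps":{"type":"array","items":{"type":"array","items":{"type":"array","items":{"type":"number"}}}},"force":{"type":"number"}},"required":["steps"]}

```bash
mkdir -p pics; ls; cat > h.py <<'E'
import numpy as np,cv2
from cell import *
def cam(n):
    c=read_camera(n); return c['frame'],np.array(c['intrinsics']),np.array(c['view'])
def ray(K,V,u,v):
    d=np.array([(u-K[0,2])/K[0,0],-(v-K[1,2])/K[1,1],-1.]); R=V[:3,:3]
    return -R.T@V[:3,3], R.T@d
def onz(K,V,u,v,z):
    o,d=ray(K,V,u,v); return o+d*(z-o[2])/d[2]
def proj(K,V,p):
    q=V[:3,:3]@np.array(p)+V[:3,3]; return K[0,2]+K[0,0]*q[0]/-q[2], K[1,2]+K[1,1]*-q[1]/-q[2]
E
python3 - <<'E'
from h import *
a,K,V=cam('scene');b,K2,V2=cam('top')
cv2.imwrite('pics/a.png',a[:,:,::-1]);cv2.imwrite('pics/b.png',cv2.resize(b,(800,600))[:,:,::-1])
print(K,V,K2,V2,get_obs())
for c in('scene','top'):
  for n in('paddle','bowl','holder','drip_stand','bead0_center','spray_can'):
    print(c,n,[(round(x['p'],2),[round(float(t),1) for t in x['extent']],np.round(np.argwhere(x['pixels']).mean(0)[::-1],1)) for x in silhouettes(c,n)][:9])
E
```

```text
pics
[[496.2160852    0.         252.20441668]
 [  0.         496.2160852  192.20414965]
 [  0.           0.           1.        ]] [[-0.78875244  0.61462928  0.01002224  0.41221519]
 [-0.4302352  -0.56361814  0.70514698  0.12757472]
 [ 0.43905269  0.55187448  0.70899033 -1.42727083]
 [ 0.          0.          0.          1.        ]] [[480.81358869   0.         256.44862287]
 [  0.         480.81358869 184.92998927]
 [  0.           0.           1.        ]] [[ 0.00500132 -0.99998412 -0.00259851 -0.02563359]
 [ 0.99729417  0.00479724  0.0733575  -0.55136993]
 [-0.07334387 -0.00295836  0.99730232 -1.23291592]
 [ 0.          0.          0.          1.        ]] {'time_s': 0.1, 'qpos': array([-73.33383679,  18.43657692,  -4.01598802,  83.16802283,
         1.29468784,  78.54287201,  -3.25833102]), 'joint_velocities': array([ 0.06047467, -0.05855854, -0.08424374, -0.1445678 ,  0.08523651,
       -0.08057585,  0.08822736]), 'effort': array([ 4.59498442e-04, -4.92572629e+01, -4.05222941e-01, -3.13398993e+01,
       -6.41243951e-02,  3.94789525e-02,  8.31520060e-05]), 'tool_pos': array([0.
[... 854 characters left out ...]
 324.8]))]
top paddle [(0.58, [347.9, 177.2, 367.2, 193.7], array([356.5, 185.7]))]
top bowl [(0.97, [342.4, 227.8, 415.7, 301.8], array([377.8, 264. ])), (0.7, [116.9, 256.0, 191.5, 334.2], array([154.6, 295.8])), (0.65, [214.8, 136.5, 287.6, 211.8], array([250.4, 172.3]))]
top holder [(0.75, [327.2, 168.4, 364.2, 207.4], array([345.1, 189. ]))]
top drip_stand [(0.74, [135.7, 173.3, 184.6, 226.4], array([159.9, 201. ])), (0.33, [327.5, 168.8, 366.3, 210.3], array([345.1, 190. ]))]
top bead0_center [(0.58, [250.1, 151.6, 256.3, 158.6], array([251.3, 155.6])), (0.2, [345.1, 179.4, 365.7, 191.9], array([357.2, 186. ]))]
top spray_can [(0.97, [152.6, 88.8, 184.9, 121.6], array([168.5, 103.4]))]
```

View pics/a.png

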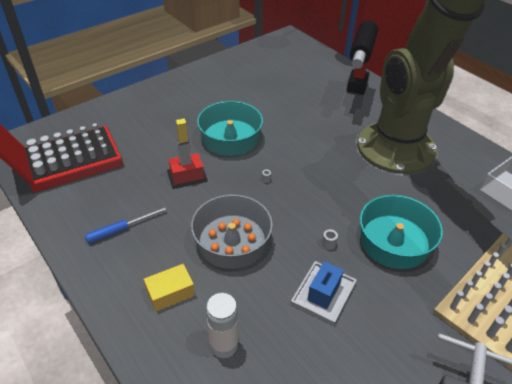

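View pics/b.png

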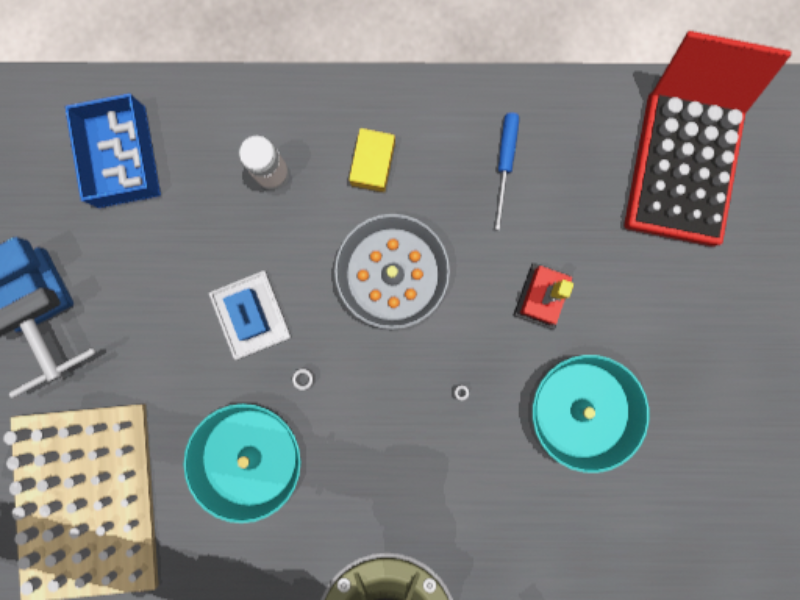

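The scene shows the grey tumbler bowl with eight orange beads at scene (232,231) and top (392,272) of the enlarged picture. The holder with the yellow-handled paddle is at top (548,295) and the blue drip stand at (246,313). Look-alikes: teal bowls at top (242,462) and (590,412), scene (230,128) and (400,231), the red box at (680,140), and the blue bin at (112,150). None of them match the description.

```bash
cat > fit.py <<'E'
from h import *
from scipy.optimize import minimize
S=4
def render(K,V,P):
    uv=np.array([proj(K,V,p) for p in P],np.float32)
    m=np.zeros((384*S,512*S),np.uint8)
    cv2.fillConvexPoly(m,cv2.convexHull(((uv+.5)*S*16).astype(np.int32).reshape(-1,1,2)),255,shift=4)
    return cv2.resize(m,(512,384),interpolation=cv2.INTER_AREA)/255.
def box(q,lx,ly,z0,z1):
    c,s=np.cos(q[2]),np.sin(q[2])
    return [(q[0]+c*a*lx/2-s*b*ly/2,q[1]+s*a*lx/2+c*b*ly/2,z) for a in(-1,1) for b in(-1,1) for z in(z0,z1)]
def fit(masks,model,q0,step):
    def f(q): return sum(np.abs(render(K,V,model(q))-m).sum()/m.sum() for K,V,m in masks)
    sx=np.vstack([q0]+[np.array(q0)+np.eye(len(q0))[i]*step[i] for i in range(len(q0))])
    r=minimize(f,q0,method='Nelder-Mead',options=dict(initial_simplex=sx,xatol=1e-4,fatol=1e-4,maxiter=300))
    return r.x,r.fun
def near(m,c,r):
    k=np.zeros(m.shape,np.uint8);cv2.circle(k,tuple(int(x) for x in c),r,1,-1);return (m&(k>0)).astype(float)
E
python3 - <<'E'
from fit import *
C={n:cam(n) for n in('scene','top')}
H={n:cv2.cvtColor(C[n][0],cv2.COLOR_RGB2HSV).astype(int) for n in C}
h=lambda n:H[n][...,0]
col={'red':lambda n:((h(n)<5)|(h(n)>174))&(H[n][...,1]>150)&(H[n][...,2]>50),
 'blue':lambda n:(h(n)>100)&(h(n)<125)&(H[n][...,1]>130),
 'yel':lambda n:(h(n)>24)&(h(n)<34)&(H[n][...,1]>130)}
G={}
for name,c,px,mod,z in [('holder','red',{'scene':(187,170),'top':(349,189)},lambda q:box(q,.08,.056,.008,.05),.03),
  ('drip','blue',{'scene':(325,287),'top':(157,200)},lambda q:box(q,.074,.046,.004,.06),.03),
  ('handle','yel',{'scene':(182,131),'top':(361,185)},lambda q:box(q,.022,.018,.125,.185),.155)]:
  ms=[(C[n][1],C[n][2],near(col[c](n),px[n],32 if c!='yel' else 16)) for n in C]
  g=onz(C['top'][1],C['top'][2],*px['top'],z)
  best=None
  for y0 in np.radians([-80,-50,-20,10,40,70]):
    for sub,l in((ms,'both'),):
      r=fit(sub,mod,[g[0],g[1],y0],[.008,.008,.3])
      if best is None or r[1]<best[1]: best=r
  q=best[0]
  print(name,np.round(q[:2],4),np.degrees(q[2])%180,best[1],[m[2].sum() for m in ms])
  for m in ms: print('   single',np.round(fit([m],mod,q,[.004,.004,.1])[0],4))
t=np.linspace(0,6.28,60)
ms=[]
for n,c in(('scene',(232,230)),('top',(251,174))):
  for s in silhouettes(n,'bowl'):
    if np.hypot(*(np.argwhere(s['pixels']).mean(0)[::-1]-c))<12: ms.append((C[n][1],C[n][2],s['pixels'].astype(float)))
mod=lambda q:[(q[0]+.093*np.cos(a),q[1]+.093*np.sin(a),.065) for a in t]+[(q[0]+.081*np.cos(a),q[1]+.081*np.sin(a),.0) for a in t]
g=onz(C['top'][1],C['top'][2],251,174,.03)
print('bowl',g,fit(ms,mod,g[:2],[.01,.01]))
for n in C:
  m=near(col['yel'](n),{'scene':(233,228),'top':(251,174)}[n],8)
  p=np.argwhere(m>0).mean(0)[::-1]; print('nut',p,onz(C[n][1],C[n][2],*p,.055))
  o=near((h(n)>5)&(h(n)<18)&(H[n][...,1]>150),{'scene':(232,232),'top':(251,174)}[n],35).astype(np.uint8)
  k,l,st,ce=cv2.connectedComponentsWithStats(o)
  print([tuple(np.round(onz(C[n][1],C[n][2],*e,.016)[:2],3)) for e,s in zip(ce[1:],st[1:]) if s[4]>5])
E
```

```text
holder [ 0.5417 -0.2613] 158.52491635436422 1.7865791272922618 [np.float64(352.0), np.float64(584.0)]
   single [ 0.5344 -0.2769  2.7   ]
   single [ 0.5426 -0.2608  2.7936]
drip [0.507  0.2307] 24.8172345174172 0.3099677851575646 [np.float64(946.0), np.float64(590.0)]
   single [0.504  0.2279 0.4641]
   single [0.507  0.2307 0.4336]
handle [ 0.5436 -0.262 ] 61.96645610734477 7.2766304570608735 [np.float64(41.0), np.float64(35.0)]
   single [ 0.5403 -0.2651  1.0805]
   single [ 0.544  -0.2626  1.1057]
bowl [ 0.57908965 -0.00870199  0.03      ] (array([ 0.57944391, -0.00762264]), np.float64(0.1917190614112885))
nut [nan nan] [nan nan nan]
[(np.float64(0.542), np.float64(-0.04)), (np.float64(0.576), np.float64(-0.051)), (np.float64(0.529), np.float64(-0.011)), (np.float64(0.607), np.float64(-0.047)), (np.float64(0.541), np.float64(0.02)), (np.float64(0.627), np.float64(-0.009)), (np.float64(0.606), np.float64(0.018)), (np.float64(0.573), np.float64(0.039))]
nut [nan nan] [nan nan nan]
[(np.float64(0.628), np.float64(-0.008)), (np.float64(0.608), np.float64(0.02)), (np.float64(0.608), np.float64(-0.045)), (np.float64(0.575), np.float64(0.041)), (np.float64(0.578), np.float64(-0.049)), (np.float64(0.545), np.float64(-0.038)), (np.float64(0.542), np.float64(0.021)), (np.float64(0.53), np.float64(-0.01))]<stdin>:32: RuntimeWarning: Mean of empty slice.
  ret = um.true_divide(
```

```bash
python3 - <<'E'
from fit import *
C={n:cam(n) for n in('scene','top')}
cs=[]
for n,(u,v) in (('scene',(187,155)),('top',(352,188))):
  f=C[n][0]; c=f[v-40:v+40,u-40:u+40]; cs.append(cv2.resize(c,(400,400),interpolation=cv2.INTER_NEAREST))
cv2.imwrite('pics/c.png',np.hstack(cs)[:,:,::-1])
for n in C:
  H=cv2.cvtColor(C[n][0],cv2.COLOR_RGB2HSV).astype(int)
  for p in ({'scene':[(182,131),(186,128),(187,165),(180,178)],'top':[(361,185),(345,180),(340,195)]}[n]): print(n,p,H[p[1],p[0]])
E
```

```text
scene (182, 131) [ 23 143 121]
scene (186, 128) [ 22  89 112]
scene (187, 165) [  1 160 134]
scene (180, 178) [  0 143  98]
top (361, 185) [ 30 126 237]
top (345, 180) [  2 160 235]
top (340, 195) [  2 160 235]
```

View pics/c.png

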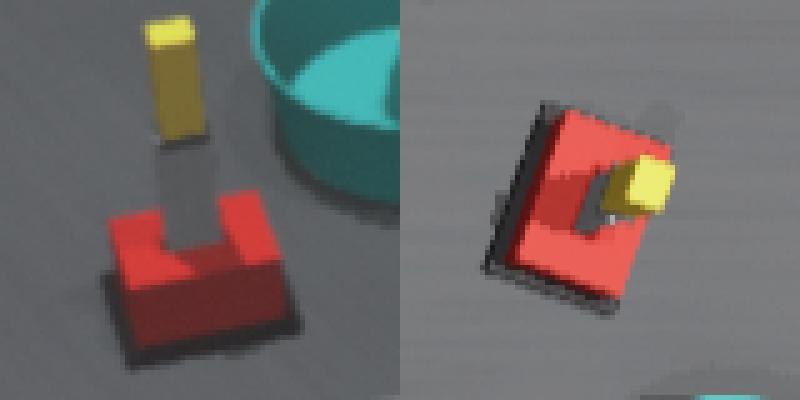

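The crop confirms the red block with the yellow-handled paddle standing in it: handle at scene (182,131) and top (361,185). It is the only candidate of that kind.

```bash
python3 - <<'E'
from fit import *
C={n:cam(n) for n in('scene','top')}
H={n:cv2.cvtColor(C[n][0],cv2.COLOR_RGB2HSV).astype(int) for n in C}
def fit2(ms,mod,q0,st):
  f=lambda q:sum((W*np.abs(render(K,V,mod(q))-m)).sum()/m.sum() for K,V,m,W in ms)
  sx=np.vstack([q0]+[np.array(q0)+np.eye(len(q0))[i]*st[i] for i in range(len(q0))])
  r=minimize(f,q0,method='Nelder-Mead',options=dict(initial_simplex=sx,xatol=1e-4,fatol=1e-4,maxiter=300));return np.round(r.x,4),r.fun
one=np.ones((384,512))
yel={n:near((H[n][...,0]>17)&(H[n][...,0]<36)&(H[n][...,1]>70)&(H[n][...,2]>60),{'scene':(182,131),'top':(360,186)}[n],17) for n in C}
ms=[(C[n][1],C[n][2],yel[n],one) for n in C]
mod=lambda q:box(q,.022,.018,.125,.185)
for y0 in(-.38,1.2):
  r=fit2(ms,mod,[.543,-.262,y0],[.006,.006,.15]);print('handle',r)
  for m in ms: print('  ',fit2([m],mod,r[0],[.004,.004,.1]))
if True:
  q=fit2(ms,mod,[.543,-.262,-.38],[.006,.006,.15])[0]
  red=[]
  for n in C:
    h=H[n]; m=near(((h[...,0]<8)|(h[...,0]>172))&(h[...,1]>110),{'scene':(187,170),'top':(349,189)}[n],33)
    W=1.-(cv2.dilate(render(C[n][1],C[n][2],box(q,.032,.018,.03,.187)),np.ones((5,5)))>0)
    red.append((C[n][1],C[n][2],m*W,W))
  mod=lambda q:box(q,.08,.056,.008,.05)
  r=fit2(red,mod,[.542,-.261,-.38],[.005,.005,.1]);print('holder',r)
  for m in red: print('  ',fit2([m],mod,r[0],[.004,.004,.1]))
E
```

```text
handle (array([ 0.5419, -0.2616, -0.4019]), np.float64(0.26268917549194365))
   (array([ 0.5401, -0.2642, -0.4011]), np.float64(0.06945081062728121))
   (array([ 0.5424, -0.2616, -0.3625]), np.float64(0.1416378316032295))
handle (array([ 0.5415, -0.2618,  1.3622]), np.float64(0.36045888943812815))
   (array([ 0.5404, -0.2636,  1.3529]), np.float64(0.0910618792971734))
   (array([ 0.5415, -0.261 ,  1.5591]), np.float64(0.20591118800461364))
holder (array([ 0.5415, -0.2617, -0.3638]), np.float64(0.15175678556643274))
   (array([ 0.5403, -0.2634, -0.3698]), np.float64(0.05335101253616201))
   (array([ 0.5422, -0.2614, -0.364 ]), np.float64(0.0616462523312667))
```

Plan: grip at yaw 158.7°, so the fingers close across the handle's 18 mm faces. First move is a transit around the base.

Call:
{"api": "play_rows", "payload": {"steps": [[[0, 0, 0, 0, 0, 0.094, 0.087], [-0.0418, -0.0186, -0.006, 0, 0, 0, 0.087], [-0.0418, -0.0186, -0.006, 0, 0, 0, 0.087], [-0.0418, -0.0186, -0.006, 0, 0, 0, 0.087], [-0.0418, -0.0186, -0.006, 0, 0, 0, 0.087], [-0.0418, -0.0186, -0.006, 0, 0, 0, 0.087], [-0.0418, -0.0186, -0.006, 0, 0, 0, 0.087], [-0.0418, -0.0186, -0.006, 0, 0, 0, 0.087], [-0.0418, -0.0186, -0.006, 0, 0, 0, 0.087], [-0.0418, -0.0186, -0.006, 0, 0, 0, 0.087], [-0.0418, -0.0186, -0.006, 0, 0, 0, 0.087], [0, 0, 0, 0, 0, 0, 0.087]]], "force": 40}}

```text
time_s: 2.3
tool_pos: [0.5057, 0.2928, 0.2839]
tool_rot: [-180.0, 0.3, 158.0]
force: [0.6, 0.2, 0.3]
grip_width: 0.0873
grasp_force: 0.0
```

```bash
cat >> fit.py <<'E'
def projf(K,V,p):
    q=V[:3,:3]@np.array(p)+V[:3,3]; x,y,z=q[0],-q[1],-q[2]
    r=np.hypot(x,y)+1e-12; t=np.arctan2(r,z); return K[0,2]+K[0,0]*t*x/r, K[1,2]+K[1,1]*t*y/r
def renderf(K,V,P):
    global proj; o=proj; proj=projf
    try: return render(K,V,P)
    finally: proj=o
E
python3 - <<'E'
from fit import *
f,K,V=cam('wrist'); cv2.imwrite('pics/d.png',f[:,:,::-1]); np.savez('w0.npz',f=f,K=K,V=V)
print(K,np.round(-V[:3,:3].T@V[:3,3],3),np.round(V[:3,:3],3)); print([np.round(projf(K,V,p),1) for p in ((.506,.230,.06),(.578,-.008,.065))])
E
```

```text
[[297.31863964   0.         254.78458593]
 [  0.         297.31863964 191.35550699]
 [  0.           0.           1.        ]] [0.439 0.318 0.446] [[ 0.373  0.928 -0.   ]
 [-0.895  0.36  -0.262]
 [-0.242  0.098  0.965]]
[array([212.6, 184.8]), array([103. , 277.8])]
```

View pics/d.png

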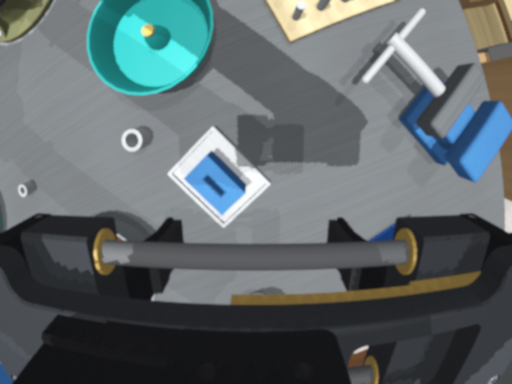

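The wrist view shows the drip stand at (216,181), with its slot at about (214,184). That agrees with the projection.

```bash
python3 - <<'E'
from fit import *
d=np.load('w0.npz');f,K,V=d['f'],d['K'],d['V']
H=cv2.cvtColor(f,cv2.COLOR_RGB2HSV).astype(int)
m=near((H[...,0]>98)&(H[...,0]<125)&(H[...,1]>110),(216,181),42)
m=cv2.morphologyEx(m,cv2.MORPH_CLOSE,np.ones((7,7)))
def go(mm,mod,q0):
  g=lambda q:np.abs(renderf(K,V,mod(q))-mm).sum()/mm.sum()
  sx=np.vstack([q0]+[np.array(q0)+np.diag([.005,.005,.1])[i] for i in range(3)])
  r=minimize(g,q0,method='Nelder-Mead',options=dict(initial_simplex=sx,xatol=1e-4,fatol=1e-4));return np.round(r.x,4),round(r.fun,3)
print('block',m.sum(),go(m,lambda q:box(q,.074,.046,.004,.06),[.506,.23,.43]))
s=near((H[...,2]<90),(214,184),16); print('slot',s.sum(),np.argwhere(s>0).mean(0)[::-1], go(s,lambda q:box(q,.033,.0085,.059,.06),[.506,.23,.43]))
E
```

```text
block 1937.0 (array([0.5073, 0.2312, 0.3717]), np.float64(0.139))
slot 0.0 [nan nan] (array([0.506, 0.23 , 0.43 ]), np.float64(inf))<stdin>:11: RuntimeWarning: Mean of empty slice.
  ret = um.true_divide(
<stdin>:7: RuntimeWarning: divide by zero encountered in scalar divide
  np.max(np.abs(fsim[0] - fsim[1:])) <= fatol):
```

Call:
{"api": "play_rows", "payload": {"steps": [[[-0.0195, -0.042, -0.0013, 0, 0, 0, 0.087], [-0.0195, -0.042, -0.0013, 0, 0, 0, 0.087], [-0.0195, -0.042, -0.0013, 0, 0, 0, 0.087], [-0.0195, -0.042, -0.0013, 0, 0, 0, 0.087], [-0.0195, -0.042, -0.0013, 0, 0, 0, 0.087], [-0.0195, -0.042, -0.0013, 0, 0, 0, 0.087], [-0.0195, -0.042, -0.0013, 0, 0, 0, 0.087], [-0.0195, -0.042, -0.0013, 0, 0, 0, 0.087], [-0.0195, -0.042, -0.0013, 0, 0, 0, 0.087], [-0.0195, -0.042, -0.0013, 0, 0, 0, 0.087], [-0.0195, -0.042, -0.0013, 0, 0, 0, 0.087], [-0.0195, -0.042, -0.0013, 0, 0, 0, 0.087]]]}}

```text
time_s: 3.55
tool_pos: [0.536, -0.2537, 0.2983]
tool_rot: [179.9, 0.0, 158.9]
force: [1.5, -0.1, 0.0]
grip_width: 0.0869
grasp_force: 0.0
```

Call:
{"api": "play_rows", "payload": {"steps": [[[0, 0, 0, 0, 0, 0, 0.087], [0, 0, 0, 0, 0, 0, 0.087]]]}}

```text
time_s: 3.75
tool_pos: [0.5354, -0.2538, 0.2977]
tool_rot: [180.0, -0.0, 158.7]
force: [-0.4, 1.9, 0.2]
grip_width: 0.087
grasp_force: 0.0
```

```bash
python3 - <<'E'
from fit import *
f,K,V=cam('wrist'); cv2.imwrite('pics/e.png',f[:,:,::-1]); np.savez('w1.npz',f=f,K=K,V=V)
o=get_obs();print(o['tool_pos'],o['tool_rot']); print([np.round(projf(K,V,p),1) for p in ((.541,-.262,.05),(.541,-.262,.185))])
E
```

```text
[ 0.53588333 -0.25224544  0.29767174] [ 1.79926786e+02 -5.12740553e-02  1.58854580e+02]
[array([251.6, 171. ]), array([250.3, 197.5])]
```

View pics/e.png

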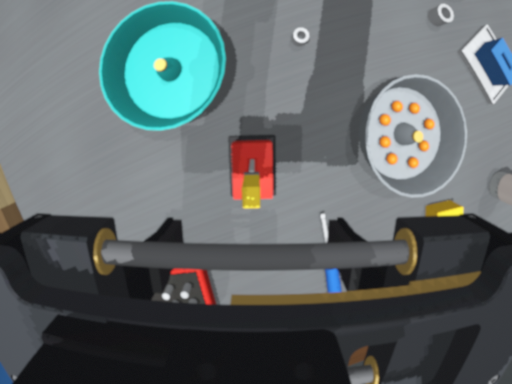

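The wrist view shows the handle's top face at about (251,199), close to the predicted (250,197.5). I'll fit it quickly before the grasp.

```bash
python3 - <<'E'
from fit import *
d=np.load('w1.npz');f,K,V=d['f'],d['K'],d['V']
H=cv2.cvtColor(f,cv2.COLOR_RGB2HSV).astype(int)
def go(mm,W,mod,q0,st):
  g=lambda q:(W*np.abs(renderf(K,V,mod(q))-mm)).sum()/mm.sum()
  sx=np.vstack([q0]+[np.array(q0)+np.diag(st)[i] for i in range(len(q0))])
  r=minimize(g,q0,method='Nelder-Mead',options=dict(initial_simplex=sx,xatol=1e-4,fatol=1e-4));return np.round(r.x,4),round(r.fun,3)
y=near((H[...,0]>17)&(H[...,0]<36)&(H[...,1]>70)&(H[...,2]>60),(251,192),20)
print('handle',y.sum(),go(y,1,lambda q:box(q,.022,.018,.125,.185),[.541,-.262,-.37],[.004,.004,.1]))
W=1.-(cv2.dilate(renderf(K,V,box([.541,-.262,-.37],.032,.018,.03,.187)),np.ones((5,5)))>0)
m=near(((H[...,0]<8)|(H[...,0]>172))&(H[...,1]>110),(252,170),38)*W
print('holder',go(m,W,lambda q:box(q,.08,.056,.008,.05),[.541,-.262,-.37],[.004,.004,.1]))
t=np.linspace(0,6.28,60)
o=near((H[...,0]>4)&(H[...,0]<19)&(H[...,1]>150),(408,134),38).astype(np.uint8)
k,l,st,ce=cv2.connectedComponentsWithStats(o)
from scipy.optimize import least_squares
P=[least_squares(lambda q:np.array(projf(K,V,(q[0],q[1],.016)))-e,[.578,-.01]).x for e,s in zip(ce[1:],st[1:]) if s[4]>5]
print(np.round(P,3),np.mean(P,0))
E
```

```text
handle 585.0 (array([ 0.5411, -0.2614, -0.3746]), np.float64(0.106))
holder (array([ 0.5404, -0.2608, -0.3589]), np.float64(0.089))
[[ 0.529 -0.012]
 [ 0.541  0.02 ]
 [ 0.543 -0.04 ]
 [ 0.575  0.04 ]
 [ 0.577 -0.05 ]
 [ 0.606  0.019]
 [ 0.607 -0.046]
 [ 0.626 -0.009]] [ 0.57553715 -0.00977268]
```

Call:
{"api": "play_rows", "payload": {"steps": [[[-0.0082, -0.0061, 0, 0, 0, 0, 0.087], [0, 0, 0.02, 0, 0, 0, 0.087], [0, 0, 0.03, 0, 0, 0, 0.087], [0, 0, 0.03, 0, 0, 0, 0.06], [0, 0, 0.03, 0, 0, 0, 0.06], [0, 0, 0.025, 0, 0, 0, 0.06], [0, 0, 0.016, 0, 0, 0, 0.06], [0, 0, 0.008, 0, 0, 0, 0.06], [0, 0, 0, 0, 0, 0, 0.06], [0, 0, 0, 0, 0, 0, 0.06]]]}}

```text
time_s: 4.8
tool_pos: [0.5416, -0.2629, 0.1403]
tool_rot: [180.0, 0.1, 158.8]
force: [-0.4, 0.3, -0.2]
grip_width: 0.06
grasp_force: 0.0
```

Call:
{"api": "play_rows", "payload": {"steps": [[[0, 0, 0, 0, 0, 0, 0.03], [0, 0, 0, 0, 0, 0, 0.015], [0, 0, 0, 0, 0, 0, 0.01], [0, 0, 0, 0, 0, 0, 0.005], [0, 0, 0, 0, 0, 0, 0], [0, 0, 0, 0, 0, 0, 0], [0, 0, 0, 0, 0, 0, 0]]], "force": 45}}

```text
time_s: 5.5
tool_pos: [0.5409, -0.2623, 0.1391]
tool_rot: [180.0, -0.0, 158.8]
force: [1.1, 1.9, -0.3]
grip_width: 0.0179
grasp_force: 45.0
```

Call:
{"api": "play_rows", "payload": {"steps": [[[0, 0, -0.005, 0, 0, 0, 0], [0, 0, -0.01, 0, 0, 0, 0], [0, 0, -0.015, 0, 0, 0, 0], [0, 0, -0.02, 0, 0, 0, 0], [0, 0, -0.025, 0, 0, 0, 0], [0, 0, -0.025, 0, 0, 0, 0], [0, 0, -0.025, 0, 0, 0, 0], [0, 0, -0.02, 0, 0, 0, 0], [0, 0, -0.01, 0, 0, 0, 0], [0, 0, -0.005, 0, 0, 0, 0], [0, 0, 0, 0, 0, 0, 0], [0, 0, 0, 0, 0, 0, 0]]]}}

```text
time_s: 6.7
tool_pos: [0.5404, -0.2625, 0.2982]
tool_rot: [-180.0, -0.1, 158.8]
force: [-0.1, 0.9, -1.2]
grip_width: 0.018
grasp_force: 45.0
```

```bash
python3 - <<'E'
from fit import *
fs=[];
for n in('scene','top','wrist'):
  f,K,V=cam(n);o=get_obs(); p=o['tool_pos']; P=projf if n=='wrist' else proj
  print(n,np.round([P(K,V,(p[0],p[1],p[2]-.124)),P(K,V,(p[0],p[1],p[2]-.02))],1))
  u,v=P(K,V,(p[0],p[1],p[2]-.06)); u=int(np.clip(u,60,452));v=int(np.clip(v,60,324)); fs.append(cv2.resize(f[v-60:v+60,u-60:u+60],(266,266)))
print(o['tool_pos'],o['tool_rot'],o['grip_width'],o['force'])
cv2.imwrite('pics/f.png',np.hstack(fs)[:,:,::-1])
E
```

```text
scene [[181.1 124.3]
 [177.   87.9]]
top [[361.1 185.4]
 [371.9 181.7]]
wrist [[256.1 186.7]
 [256.8 224.7]]
[ 0.54035928 -0.26252962  0.29813764] [-1.79992691e+02 -9.94158979e-02  1.58751285e+02] 0.017690106059000402 [-0.68219297 -0.64958895 -0.79247904]
```

View pics/f.png

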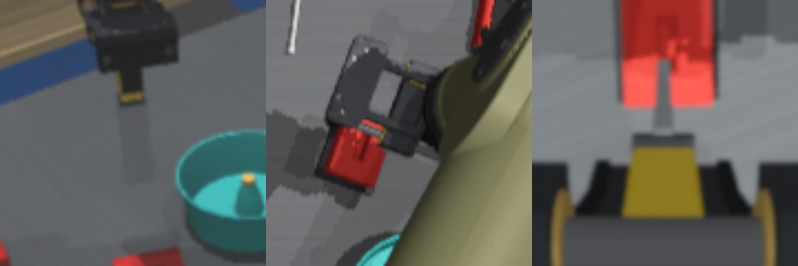

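Call:
{"api": "play_rows", "payload": {"steps": [[[0.0055, 0.0126, 0, 0, 0, 0, 0], [0.0105, 0.0246, 0, 0, 0, 0, 0], [0.0105, 0.0246, 0, 0, 0, 0, 0], [0.0105, 0.0246, 0, 0, 0, 0, 0], [0.0105, 0.0246, 0, 0, 0, 0, 0], [0.0105, 0.0246, 0, 0, 0, 0, 0], [0.0105, 0.0246, 0, 0, 0, 0, 0], [0.0105, 0.0246, 0, 0, 0, 0, 0], [0.0105, 0.0246, 0, 0, 0, 0, 0], [0.0105, 0.0246, 0, 0, 0, 0, 0], [0.0053, 0.0121, 0, 0, 0, 0, 0], [0, 0, 0, 0, 0, 0, 0]]]}}

```text
time_s: 8.05
tool_pos: [0.5314, 0.0077, 0.2989]
tool_rot: [180.0, -0.0, 159.0]
force: [0.0, -0.7, -2.8]
grip_width: 0.0176
grasp_force: 45.0
```

```bash
python3 - <<'E'
from fit import *
f,K,V=cam('wrist');o=get_obs(); print(o['tool_pos'],o['tool_rot'])
H=cv2.cvtColor(f,cv2.COLOR_RGB2HSV).astype(int)
from scipy.optimize import least_squares
k,l,st,ce=cv2.connectedComponentsWithStats(((H[...,0]>4)&(H[...,0]<19)&(H[...,1]>150)).astype(np.uint8))
print(np.round([list(least_squares(lambda q:np.array(projf(K,V,(q[0],q[1],.016)))-e,[.578,-.01]).x)+[s[4]] for e,s in zip(ce[1:],st[1:]) if s[4]>15],3))
cv2.imwrite('pics/g.png',f[:,:,::-1])
# drip as well, in case visible
print(projf(K,V,(.507,.23,.06)),projf(K,V,(.5775,-.008,.057)))
E
```

```text
[0.5315941  0.00518793 0.29901476] [-1.79963095e+02  1.59976547e-03  1.58857649e+02]
[[ 5.29e-01 -1.00e-02  8.70e+01]
 [ 5.41e-01  2.10e-02  9.10e+01]
 [ 5.43e-01 -3.70e-02  4.90e+01]
 [ 5.74e-01  4.20e-02  5.00e+01]
 [ 5.77e-01 -4.80e-02  6.00e+01]
 [ 6.05e-01  2.10e-02  4.70e+01]
 [ 6.05e-01 -5.00e-02  2.80e+01]]
(np.float64(394.49982299303997), np.float64(98.40777260242369)) (np.float64(256.94704545092543), np.float64(199.83707863136468))
```

View pics/g.png

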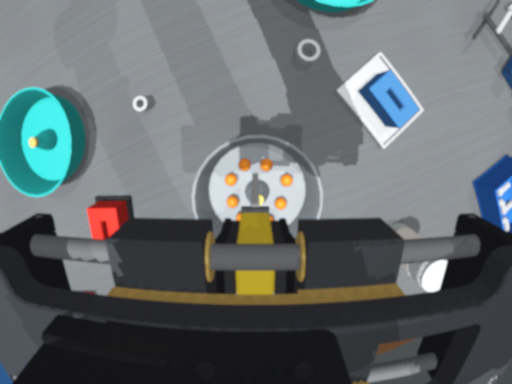

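The blade, seen edge-on at x≈256, lines up between the two near beads at (245,165) and (265,164). Descending now.

Call:
{"api": "play_rows", "payload": {"steps": [[[0, 0, 0.02, 0, 0, 0, 0], [0, 0, 0.025, 0, 0, 0, 0], [0, 0, 0.025, 0, 0, 0, 0], [0, 0, 0.025, 0, 0, 0, 0], [0, 0, 0.02, 0, 0, 0, 0], [0, 0, 0.012, 0, 0, 0, 0], [0, 0, 0.01, 0, 0, 0, 0], [0, 0, 0.008, 0, 0, 0, 0], [0, 0, 0.008, 0, 0, 0, 0], [0, 0, 0.007, 0, 0, 0, 0], [0, 0, 0.004, 0, 0, 0, 0], [0, 0, 0, 0, 0, 0, 0]]]}}

```text
time_s: 9.3
tool_pos: [0.5315, 0.0048, 0.1347]
tool_rot: [-180.0, -0.0, 158.8]
force: [1.2, -0.4, -1.6]
grip_width: 0.0175
grasp_force: 45.0
```

Call:
{"api": "play_rows", "payload": {"steps": [[[-0.0005, 0.0125, 0, 0, 0, 0, 0], [-0.0038, 0.0119, 0, 0, 0, 0, 0], [-0.0067, 0.0106, 0, 0, 0, 0, 0], [-0.0092, 0.0085, 0, 0, 0, 0, 0], [-0.0111, 0.0058, 0, 0, 0, 0, 0], [-0.0122, 0.0027, 0, 0, 0, 0, 0], [-0.0125, -0.0005, 0, 0, 0, 0, 0], [-0.0119, -0.0038, 0, 0, 0, 0, 0], [-0.0106, -0.0067, 0, 0, 0, 0, 0], [-0.0085, -0.0092, 0, 0, 0, 0, 0], [-0.0058, -0.0111, 0, 0, 0, 0, 0], [-0.0027, -0.0122, 0, 0, 0, 0, 0]]]}}

```text
time_s: 10.5
tool_pos: [0.6238, -0.0236, 0.1352]
tool_rot: [-180.0, 0.0, 158.7]
force: [-1.0, 0.1, -1.6]
grip_width: 0.0178
grasp_force: 45.0
```

Call:
{"api": "play_rows", "payload": {"steps": [[[0.0005, -0.0125, 0, 0, 0, 0, 0], [0.0038, -0.0119, 0, 0, 0, 0, 0], [0.0067, -0.0106, 0, 0, 0, 0, 0], [0.0092, -0.0085, 0, 0, 0, 0, 0], [0.0111, -0.0058, 0, 0, 0, 0, 0], [0.0122, -0.0027, 0, 0, 0, 0, 0], [0.0125, 0.0005, 0, 0, 0, 0, 0], [0.0119, 0.0038, 0, 0, 0, 0, 0], [0.0106, 0.0067, 0, 0, 0, 0, 0], [0.0085, 0.0092, 0, 0, 0, 0, 0], [0.0058, 0.0111, 0, 0, 0, 0, 0], [0.0027, 0.0122, 0, 0, 0, 0, 0]]]}}

```text
time_s: 11.7
tool_pos: [0.5335, 0.0058, 0.1363]
tool_rot: [179.9, 0.2, 158.8]
force: [2.7, -0.1, -0.8]
grip_width: 0.0181
grasp_force: 45.0
```

Call:
{"api": "play_rows", "payload": {"steps": [[[-0.0005, 0.0125, 0, 0, 0, 0, 0], [-0.0038, 0.0119, 0, 0, 0, 0, 0], [-0.0067, 0.0106, 0, 0, 0, 0, 0], [-0.0092, 0.0085, 0, 0, 0, 0, 0], [-0.0111, 0.0058, 0, 0, 0, 0, 0], [-0.0122, 0.0027, 0, 0, 0, 0, 0], [-0.0125, -0.0005, 0, 0, 0, 0, 0], [-0.0119, -0.0038, 0, 0, 0, 0, 0], [-0.0106, -0.0067, 0, 0, 0, 0, 0], [-0.0085, -0.0092, 0, 0, 0, 0, 0], [-0.0058, -0.0111, 0, 0, 0, 0, 0], [-0.0027, -0.0122, 0, 0, 0, 0, 0]]]}}

```text
time_s: 12.9
tool_pos: [0.6238, -0.0237, 0.1352]
tool_rot: [-180.0, 0.0, 158.7]
force: [-0.6, 0.0, -1.2]
grip_width: 0.0178
grasp_force: 45.0
```

Call:
{"api": "play_rows", "payload": {"steps": [[[0.0005, -0.0125, 0, 0, 0, 0, 0], [0.0038, -0.0119, 0, 0, 0, 0, 0], [0.0067, -0.0106, 0, 0, 0, 0, 0], [0.0092, -0.0085, 0, 0, 0, 0, 0], [0.0111, -0.0058, 0, 0, 0, 0, 0], [0.0122, -0.0027, 0, 0, 0, 0, 0], [0.0125, 0.0005, 0, 0, 0, 0, 0], [0.0119, 0.0038, 0, 0, 0, 0, 0], [0.0106, 0.0067, 0, 0, 0, 0, 0], [0.0085, 0.0092, 0, 0, 0, 0, 0], [0.0058, 0.0111, 0, 0, 0, 0, 0], [0.0027, 0.0122, 0, 0, 0, 0, 0]]]}}

```text
time_s: 14.1
tool_pos: [0.5333, 0.0049, 0.1358]
tool_rot: [-180.0, 0.2, 158.8]
force: [6.4, -4.2, -0.5]
grip_width: 0.018
grasp_force: 45.0
```

Call:
{"api": "play_rows", "payload": {"steps": [[[-0.0005, 0.0125, 0, 0, 0, 0, 0], [-0.0038, 0.0119, 0, 0, 0, 0, 0], [-0.0067, 0.0106, 0, 0, 0, 0, 0], [-0.0092, 0.0085, 0, 0, 0, 0, 0], [-0.0111, 0.0058, 0, 0, 0, 0, 0], [-0.0122, 0.0027, 0, 0, 0, 0, 0], [-0.0125, -0.0005, 0, 0, 0, 0, 0], [-0.0119, -0.0038, 0, 0, 0, 0, 0], [-0.0106, -0.0067, 0, 0, 0, 0, 0], [-0.0085, -0.0092, 0, 0, 0, 0, 0], [-0.0058, -0.0111, 0, 0, 0, 0, 0], [-0.0027, -0.0122, 0, 0, 0, 0, 0]]]}}

```text
time_s: 15.3
tool_pos: [0.6238, -0.0236, 0.1352]
tool_rot: [-180.0, -0.0, 158.7]
force: [-0.3, -0.1, -1.2]
grip_width: 0.0177
grasp_force: 45.0
```

Call:
{"api": "play_rows", "payload": {"steps": [[[0.0005, -0.0125, 0, 0, 0, 0, 0], [0.0038, -0.0119, 0, 0, 0, 0, 0], [0.0067, -0.0106, 0, 0, 0, 0, 0], [0.0092, -0.0085, 0, 0, 0, 0, 0], [0.0111, -0.0058, 0, 0, 0, 0, 0], [0.0122, -0.0027, 0, 0, 0, 0, 0], [0.0125, 0.0005, 0, 0, 0, 0, 0], [0.0119, 0.0038, 0, 0, 0, 0, 0], [0.0106, 0.0067, 0, 0, 0, 0, 0], [0.0085, 0.0092, 0, 0, 0, 0, 0], [0.0058, 0.0111, 0, 0, 0, 0, 0], [0.0027, 0.0122, 0, 0, 0, 0, 0]]]}}

```text
time_s: 16.5
tool_pos: [0.5327, 0.0065, 0.1361]
tool_rot: [179.9, 0.1, 158.8]
force: [-0.5, -0.4, -0.7]
grip_width: 0.0176
grasp_force: 45.0
```

```bash
python3 - <<'E'
from fit import *
C={n:cam(n) for n in('scene','wrist')}; print(get_obs()['tool_pos'],get_obs()['force'],get_obs()['time_s'])
a=C['scene'][0][180:280,175:285]; b=C['wrist'][0][110:240,180:340]
cv2.imwrite('pics/i.png',np.hstack([cv2.resize(a,(400,400)),cv2.resize(b,(400,400))])[:,:,::-1])
for n,P,c in(('scene',proj,(232,230)),('wrist',projf,(257,190))):
  f,K,V=C[n];H=cv2.cvtColor(f,cv2.COLOR_RGB2HSV).astype(int)
  from scipy.optimize import least_squares
  k,l,st,ce=cv2.connectedComponentsWithStats(near((H[...,0]>4)&(H[...,0]<19)&(H[...,1]>150),c,80).astype(np.uint8))
  print(n,np.round([list(least_squares(lambda q:np.array(P(K,V,(q[0],q[1],.016)))-e,[.578,-.01]).x)+[s[4]] for e,s in zip(ce[1:],st[1:]) if s[4]>5],3).tolist())
E
```

```text
[0.53135801 0.00815355 0.13489971] [-0.03527162  0.17743592 -1.96934138] 16.6
scene [[0.566, -0.076, 80.0], [0.538, -0.065, 39.0], [0.514, 0.017, 56.0]]
wrist [[0.511, 0.003, 267.0], [0.521, 0.028, 264.0], [0.565, 0.06, 343.0], [0.536, -0.061, 79.0], [0.585, 0.057, 22.0]]
```

View pics/i.png

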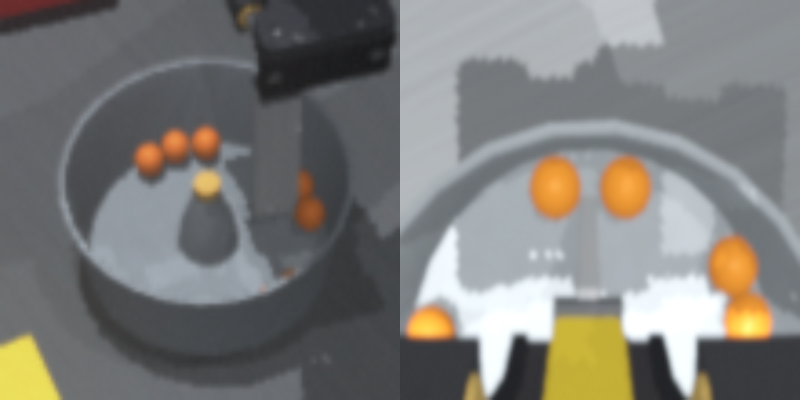

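After three clockwise turns, ending at the near side, the beads have all been pushed out to the wall and stay in the bowl. Seven are visible: a group of three at crop (150–205,150), two beside the blade, and two at the left wall. I'll lift and count again from above.

Call:
{"api": "play_rows", "payload": {"steps": [[[0, 0, -0.005, 0, 0, 0, 0], [0, 0, -0.01, 0, 0, 0, 0], [0, 0, -0.012, 0, 0, 0, 0], [0, 0, -0.015, 0, 0, 0, 0], [0, 0, -0.02, 0, 0, 0, 0], [0, 0, -0.02, 0, 0, 0, 0], [0, 0, -0.02, 0, 0, 0, 0], [0, 0, -0.02, 0, 0, 0, 0], [0, 0, -0.02, 0, 0, 0, 0], [0, 0, -0.018, 0, 0, 0, 0], [0, 0, -0.005, 0, 0, 0, 0], [0, 0, 0, 0, 0, 0, 0]]]}}

```text
time_s: 17.8
tool_pos: [0.5323, 0.0045, 0.3015]
tool_rot: [179.9, 0.1, 158.7]
force: [0.0, 0.7, -1.6]
grip_width: 0.0176
grasp_force: 45.0
```

Call:
{"api": "play_rows", "payload": {"steps": [[[0.0024, 0.0101, 0, 0, 0, 0, 0], [0.0048, 0.0201, 0, 0, 0, 0, 0], [0.0048, 0.0201, 0, 0, 0, 0, 0], [0.0048, 0.0201, 0, 0, 0, 0, 0], [0.0048, 0.0201, 0, 0, 0, 0, 0], [0.0048, 0.0201, 0, 0, 0, 0, 0], [0.0048, 0.0201, 0, 0, 0, 0, 0], [0.0048, 0.0201, 0, 0, 0, 0, 0], [0.0048, 0.0201, 0, 0, 0, 0, 0], [0.0048, 0.0201, 0, 0, 0, 0, 0], [0.0024, 0.0101, 0, 0, 0, 0, 0], [0, 0, 0, 0, 0, 0, 0]]]}}

```text
time_s: 19.0
tool_pos: [0.5596, 0.2119, 0.2996]
tool_rot: [-180.0, -0.0, 158.9]
force: [1.1, -0.8, -1.6]
grip_width: 0.0178
grasp_force: 45.0
```

Call:
{"api": "play_rows", "payload": {"steps": [[[0, 0, 0, 0, 0, 0, 0], [0, 0, 0, 0, 0, 0, 0]]]}}

```text
time_s: 19.2
tool_pos: [0.5603, 0.208, 0.3004]
tool_rot: [-180.0, 0.0, 158.6]
force: [0.0, 0.9, -0.5]
grip_width: 0.0178
grasp_force: 45.0
```

```bash
python3 - <<'E'
from fit import *
f,K,V=cam('wrist'); np.savez('w2.npz',f=f,K=K,V=V); o=get_obs(); print(o['tool_pos'],o['tool_rot'])
t,K2,V2=cam('top'); s,Ks,Vs=cam('scene')
c=np.array(projf(K,V,(.507,.2305,.05)));print(c)
H=cv2.cvtColor(f,cv2.COLOR_RGB2HSV).astype(int)
b=(H[...,0]>98)&(H[...,0]<125)&(H[...,1]>110)
m=cv2.morphologyEx(near(b,c,50),cv2.MORPH_CLOSE,np.ones((9,9)))
def go(mm,mod,q0):
  g=lambda q:np.abs(renderf(K,V,mod(q))-mm).sum()/mm.sum()
  sx=np.vstack([q0]+[np.array(q0)+np.diag([.005,.005,.1])[i] for i in range(3)])
  r=minimize(g,q0,method='Nelder-Mead',options=dict(initial_simplex=sx,xatol=1e-4,fatol=1e-4));return r.x,round(r.fun,3)
q,e=go(m,lambda q:box(q,.074,.046,.004,.06),[.507,.2305,.42]);print('block',m.sum(),q,e)
u,v=[int(x) for x in c]
A=cv2.resize(f[v-40:v+40,u-40:u+40],(400,400),interpolation=cv2.INTER_NEAREST)
for zz,col in((.06,(255,0,0)),):
  for P in(box(q,.074,.046,zz,zz),box(q,.033,.0085,zz,zz)):
    pts=np.array([projf(K,V,p) for p in P]);h=cv2.convexHull((((pts-[u-40,v-40]+.5)*5)).astype(np.int32).reshape(-1,1,2));cv2.polylines(A,[h],True,col,1)
tb=cv2.resize(t[130:218,205:293],(400,400))
cv2.imwrite('pics/j.png',np.hstack([A,tb])[:,:,::-1])
E
```

```text
[0.56023314 0.20808528 0.30049365] [-1.79999297e+02  3.16777174e-02  1.58630543e+02]
[256.93669611 123.52025593]
block 1627.0 [0.50837552 0.23060119 0.37760878] 0.148
```

View pics/j.png

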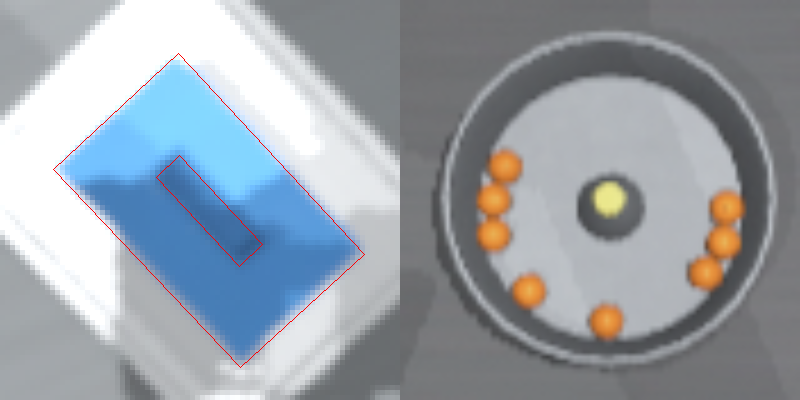

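The left crop shows the slot at about wrist (259,125), with the fit overlaid closely. The right crop shows all eight beads in the bowl, along the wall. The stand's yaw estimates differ (21.6–26°), so I'll refine them on edges.

```bash
python3 - <<'E'
from fit import *
from scipy.ndimage import map_coordinates
def line(P,n=40):
  P=np.array(P);return np.vstack([P[i]+(P[(i+1)%4]-P[i])*np.linspace(.08,.92,n)[:,None] for i in range(4)])
def rect(q,lx,ly,z):
  b=box(q,lx,ly,z,z);return [b[0],b[2],b[6],b[4]]
w0,w2=np.load('w0.npz'),np.load('w2.npz')
s,Ks,Vs=cam('scene'); t,Kt,Vt=cam('top')
ims=dict(w0=(w0['f'],w0['K'],w0['V'],projf),w2=(w2['f'],w2['K'],w2['V'],projf),scene=(cv2.imread('pics/a.png')[:,:,::-1],Ks,Vs,proj),topb=(cv2.resize(cv2.imread('pics/b.png')[:,:,::-1],(512,384),interpolation=cv2.INTER_AREA),Kt,Vt,proj))
for n,(f,K,V,P) in ims.items():
  g=cv2.GaussianBlur(f[...,::1].astype(np.float32),(0,0),.8)
  G=sum(np.hypot(cv2.Sobel(g[...,c],5,1,0),cv2.Sobel(g[...,c],5,0,1)) for c in range(3)); G=np.minimum(G,np.percentile(G,99))
  def sc(q,which):
    L=[]
    if 'b' in which:L.append(line(rect(q,.074,.046,.06)))
    if 's' in which:L.append(line(rect(q,.033,.0085,.06)))
    if 't' in which:L.append(line(rect(q,.12,.1,.016)))
    r=0
    for X in L:
      uv=np.array([P(K,V,p) for p in X]); r+=map_coordinates(G,[uv[:,1],uv[:,0]],order=1).mean()
    return -r
  for w in('b','s','t','bst'):
    best=min((minimize(sc,[.507+a,.2305+b,y],args=(w,),method='Nelder-Mead',options=dict(initial_simplex=[[.507+a,.2305+b,y],[.51+a,.2305+b,y],[.507+a,.2335+b,y],[.507+a,.2305+b,y+.05]])) for y in(.36,.42,.48) for a in(-.002,.002) for b in(-.002,.002)),key=lambda r:r.fun)
    print(n,w,np.round(best.x[:2],4),round(np.degrees(best.x[2]),1),round(best.fun))
E
```

```text
w0 b [0.5073 0.2316] 22.4 -507
w0 s [0.5072 0.2312] 21.9 -523
w0 t [0.5079 0.2301] 22.2 -579
w0 bst [0.5075 0.2311] 22.4 -1572
w2 b [0.5079 0.231 ] 21.5 -421
w2 s [0.5074 0.2309] 26.0 -271
w2 t [0.5072 0.2306] 22.7 -530
w2 bst [0.5074 0.2307] 22.5 -1209
scene b [0.5072 0.2307] 22.3 -433
scene s [0.5077 0.2312] 22.3 -442
scene t [0.5068 0.2297] 22.3 -533
scene bst [0.5074 0.2305] 22.4 -1391
topb b [0.5047 0.2296] 22.1 -583
topb s [0.508  0.2304] 21.9 -566
topb t [0.5079 0.2314] 22.3 -694
topb bst [0.5077 0.2308] 22.3 -1784
```

Call:
{"api": "play_rows", "payload": {"steps": [[[0.0191, 0.0007, 0, 0, 0, 0, 0], [0.0191, 0.0007, 0, 0, 0, 0, 0], [0.0191, 0.0006, 0, 0, 0, 0, 0], [0, 0, 0, 0, 0, -0.0846, 0], [0, 0, 0, 0, 0, -0.0846, 0], [0, 0, 0, 0, 0, -0.0846, 0], [0, 0, 0, 0, 0, -0.0846, 0], [0, 0, 0, 0, 0, -0.0846, 0], [0, 0, 0, 0, 0, -0.0846, 0], [0, 0, 0, 0, 0, -0.0846, 0], [0, 0, 0, 0, 0, -0.0846, 0], [0, 0, 0, 0, 0, -0.0842, 0]]]}}

```text
time_s: 20.65
tool_pos: [0.5073, 0.232, 0.3003]
tool_rot: [180.0, 0.0, -157.5]
force: [-0.5, -0.2, -0.4]
grip_width: 0.0179
grasp_force: 45.0
```

Call:
{"api": "play_rows", "payload": {"steps": [[[0, 0, 0.02, 0, 0, 0, 0], [0, 0, 0.02, 0, 0, 0, 0], [0, 0, 0.02, 0, 0, 0, 0], [0, 0, 0.02, 0, 0, 0, 0], [0, 0, 0.015, 0, 0, 0, 0], [0, 0, 0.005, 0, 0, 0, 0], [0, 0, 0, 0, 0, 0, 0], [0, 0, 0, 0, 0, 0, 0]]]}}

```text
time_s: 21.45
tool_pos: [0.5078, 0.2325, 0.2011]
tool_rot: [180.0, 0.1, -157.6]
force: [0.7, 0.7, -1.6]
grip_width: 0.0174
grasp_force: 45.0
```

```bash
python3 - <<'E'
from fit import *
P=[];R=[]
for i in range(6):
  f,K,V=cam('wrist'); o=get_obs();P.append(o['tool_pos']);R.append(o['tool_rot'][2])
s,Ks,Vs=cam('scene')
print(np.mean(P,0),np.std(P,0),np.mean(R))
u,v=[int(x) for x in projf(K,V,(.5075,.2308,.06))];a,b=[int(x) for x in proj(Ks,Vs,(.5075,.2308,.08))]
v=min(v,334)
A=cv2.resize(f[v-50:v+50,u-50:u+50],(400,400));B=cv2.resize(s[b-50:b+50,a-50:a+50],(400,400))
cv2.imwrite('pics/k.png',np.hstack([A,B])[:,:,::-1])
E
```

```text
[0.50775185 0.23249083 0.20111546] [1.54839081e-04 6.40089104e-05 2.39125961e-04] -157.641816653671
```

View pics/k.png

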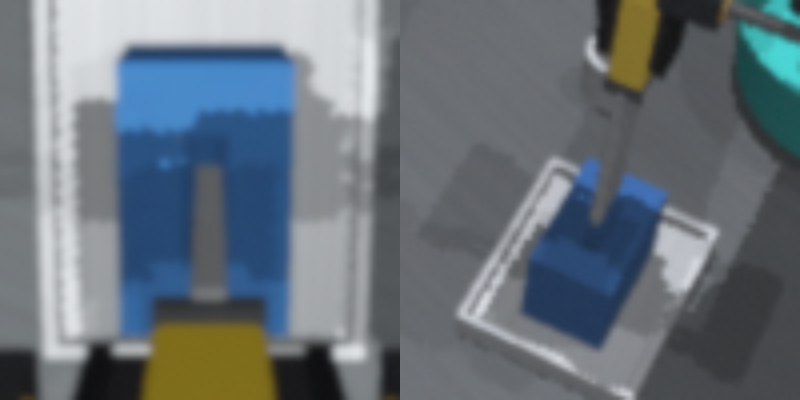

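The wrist crop shows the blade tip centred over the slot: blade at x≈208, block centre at ≈206. The scene crop shows it poised just above the mouth. Inserting slowly while watching the force.

Call:
{"api": "play_rows", "payload": {"steps": [[[0.0008, -0.0006, 0.004, 0, 0, 0, 0], [0, 0, 0.004, 0, 0, 0, 0], [0, 0, 0.004, 0, 0, 0, 0], [0, 0, 0.004, 0, 0, 0, 0], [0, 0, 0.004, 0, 0, 0, 0], [0, 0, 0.004, 0, 0, 0, 0], [0, 0, 0, 0, 0, 0, 0]]]}}

```text
time_s: 22.5
tool_pos: [0.5064, 0.2312, 0.1754]
tool_rot: [-180.0, -0.1, -157.6]
force: [-0.2, -0.7, -1.2]
grip_width: 0.0178
grasp_force: 45.0
```

Call:
{"api": "play_rows", "payload": {"steps": [[[0, 0, 0.004, 0, 0, 0, 0], [0, 0, 0.004, 0, 0, 0, 0], [0, 0, 0.004, 0, 0, 0, 0], [0, 0, 0.004, 0, 0, 0, 0], [0, 0, 0.004, 0, 0, 0, 0], [0, 0, 0.004, 0, 0, 0, 0], [0, 0, 0.004, 0, 0, 0, 0], [0, 0, 0.004, 0, 0, 0, 0], [0, 0, 0, 0, 0, 0, 0]]]}}

```text
time_s: 23.4
tool_pos: [0.5064, 0.2312, 0.1434]
tool_rot: [-180.0, -0.1, -157.6]
force: [0.4, 0.5, -1.1]
grip_width: 0.018
grasp_force: 45.0
```

Call:
{"api": "play_rows", "payload": {"steps": [[[0, 0, 0.002, 0, 0, 0, 0], [0, 0, 0.002, 0, 0, 0, 0], [0, 0, 0.001, 0, 0, 0, 0], [0, 0, 0.001, 0, 0, 0, 0], [0, 0, 0.001, 0, 0, 0, 0], [0, 0, 0, 0, 0, 0, 0]]]}}

```text
time_s: 24.0
tool_pos: [0.5067, 0.2314, 0.1371]
tool_rot: [180.0, -0.0, -157.6]
force: [0.4, -0.5, -2.2]
grip_width: 0.0177
grasp_force: 45.0
```

Call:
{"api": "play_rows", "payload": {"steps": [[[0, 0, 0.001, 0, 0, 0, 0], [0, 0, 0.001, 0, 0, 0, 0], [0, 0, 0, 0, 0, 0, 0]]]}}

```text
time_s: 24.3
tool_pos: [0.507, 0.2315, 0.136]
tool_rot: [180.0, 0.0, -157.6]
force: [-0.7, -0.6, 4.2]
grip_width: 0.0177
grasp_force: 45.0
```

Call:
{"api": "play_rows", "payload": {"steps": [[[0, 0, 0.0005, 0, 0, 0, 0], [0, 0, 0.0005, 0, 0, 0, 0], [0, 0, 0, 0, 0, 0, 0]]]}}

```text
time_s: 24.6
tool_pos: [0.507, 0.2315, 0.1359]
tool_rot: [180.0, 0.1, -157.6]
force: [-3.2, -2.4, 9.9]
grip_width: 0.018
grasp_force: 45.0
```

The force rises at TCP z = 0.136, exactly where the slot floor should be, so the blade is fully home. Releasing and retreating straight up.

Call:
{"api": "play_rows", "payload": {"steps": [[[0, 0, -0.0008, 0, 0, 0, 0], [0, 0, 0, 0, 0, 0, 0.02], [0, 0, 0, 0, 0, 0, 0.026], [0, 0, 0, 0, 0, 0, 0.04], [0, 0, 0, 0, 0, 0, 0.05], [0, 0, 0, 0, 0, 0, 0.05], [0, 0, 0, 0, 0, 0, 0.05]]]}}

```text
time_s: 25.3
tool_pos: [0.5067, 0.2314, 0.1349]
tool_rot: [-180.0, -0.0, -157.6]
force: [-0.1, 0.3, 0.3]
grip_width: 0.0474
grasp_force: 0.0
```

Call:
{"api": "play_rows", "payload": {"steps": [[[0, 0, -0.005, 0, 0, 0, 0.05], [0, 0, -0.015, 0, 0, 0, 0.05], [0, 0, -0.02, 0, 0, 0, 0.05], [0, 0, -0.025, 0, 0, 0, 0.05], [0, 0, -0.03, 0, 0, 0, 0.05], [0, 0, -0.03, 0, 0, 0, 0.05], [0, 0, -0.02, 0, 0, 0, 0.05], [0, 0, -0.01, 0, 0, 0, 0.05], [0, 0, 0, 0, 0, 0, 0.05], [0, 0, 0, 0, 0, 0, 0.05]]]}}

```text
time_s: 26.3
tool_pos: [0.5064, 0.2313, 0.2894]
tool_rot: [-180.0, -0.0, -157.6]
force: [-0.1, 0.6, 0.0]
grip_width: 0.0498
grasp_force: 0.0
```

```bash
python3 - <<'E'
from fit import *
s,Ks,Vs=cam('scene');f,K,V=cam('wrist');o=get_obs();print(o['tool_pos'],o['force'],o['grip_width'],o['time_s'])
q=[.5075,.2308,np.radians(22.3)]
S=s.copy()
for z in(.122,.182):
  h=cv2.convexHull(np.array([proj(Ks,Vs,p) for p in box(q,.022,.018,z,z)]).round().astype(np.int32).reshape(-1,1,2));cv2.polylines(S,[h],True,(255,0,255),1)
A=cv2.resize(s[200:340,160:370],(400,266));B=cv2.resize(S[210:330,265:385],(400,400))
cv2.imwrite('pics/l.png',np.hstack([cv2.copyMakeBorder(A,0,134,0,0,0),B])[:,:,::-1])
E
```

```text
[0.5060895  0.23108142 0.28855847] [ 0.4213888   0.16453048 -0.4313209 ] 0.04998000464805435 26.4
```

View pics/l.png

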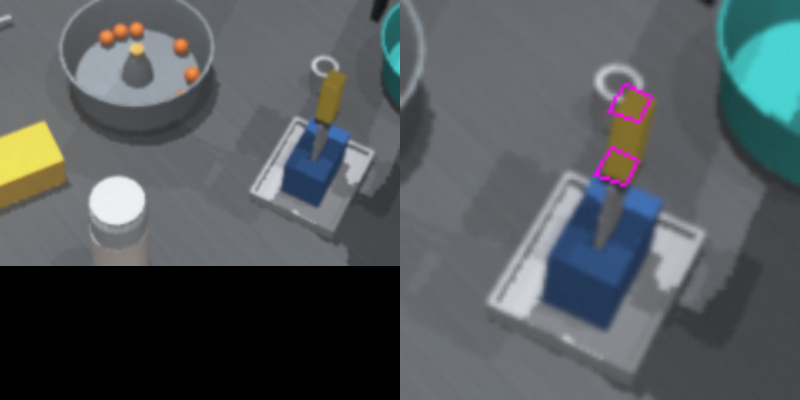

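The paddle stands fully seated in the blue slot, with its handle matching the predicted outline at crop (630,105). The beads are in the bowl and the gripper is clear, so I'm handing in.

```bash
python3 -c "
from cell import *
print(sign_off())"
```

```text
the job is handed in; nothing more can be done
None
```

The job is handed in: I stirred the beads three full clockwise turns ending at the near side, all eight are still in the bowl, and the paddle is fully home in the blue drip stand and released, at about 26 s of the 72 s limit.

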